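# Let the ratchet clamp off the bit holder

### The arm

A 6-joint arm with a two-finger parallel gripper is mounted at the origin on the work surface; the furniture and walls round the work are solid. World frame = base frame: x ahead of the robot, y to its left, z up, the work surface at z = 0. Lengths are in mm, angles in rad, forces in N, time in s.
With the tool pointing down it reaches from about 275 to 750 mm from the base axis. Payload 10.2 kg.
Tool frame: the origin (TCP) lies at the very end of the fingers, on their centre line; the grasp point (between the pads) lies 19 mm behind it (arm.tcp_to_grasp is the distance from the TCP to the grasp point, in mm); z points along the fingers, y is the line along which they close (so a half turn about z gives the same grasp; the last joint's range is limited). The gripper opens to 88 mm and grips with 3 to 60 N. Pads are 18 mm wide; open, the fingers measure 123 mm over their backs; the gripper's body (75 mm by 187 mm) begins 45 mm behind the grasp point.
Start: joints at [-1.479, 0.313, 1.498, -0, 1.331, -0.223], TCP at [162.541, -499.211, 238.72] pointing down, gripper open.
Joint ranges: [-2.94, 2.94], [-0.97, 2.17], [0.19, 2.56], [-1.23, 4.37], [0.02, 3.11], [-2.88, 2.88]. Speed limits (rad/s): [2.39, 2.39, 3.01, 3.14, 3.14, 3.14].

### API

Orientations are given as a rotation vector (axis times angle).
In Python, from rig import state, optics, finish_job, arm gives the robot as it stands.
- The arm moves only by the tool play_rows, never from a script. Its argument "increments" is text: rows parted by semicolons, each of 5 numbers parted by spaces: the shift along the tool's x, y, z in mm, then the turn about the tool's z in degrees, then the opening, from 0 (shut) to 1 (fully open). A call has 1 to 12 rows; each row shifts and turns the commanded pose from where the row before left it, along the tool's axes as they then stand; what a row does not reach is not made up. A row lasts 1/8 s, in which the tool goes at most 62.5 mm and 10.7 degrees, less where a joint would pass 70% of its speed; a pose out of reach is approached as far as the arm can. A call with a gripper value outside its range is refused whole. The fingers move at their own pace and stop on an object; "force" is the grip in N (left out, the last holds). Time passes only in rows, so rows that do not move let the fingers close. It gives the time, the measured TCP pose, the force, the opening and the grip force at its end, in the units of the state.
- state(): the state, without advancing time (a new reading comes with each control period).
- optics.capture(name): name is "scene" or "top" or "wrist"; returns a dict with "color" (384x512x3 uint8, red, green, blue), "range_z" (384x512 float32, mm along the optical axis (not along the pixel's ray), 0 where there is no reading), "K" (3x3 intrinsics, pixels), "dist_coeffs" ([k1, k2, p1, p2, k3] as OpenCV has them; the pictures are not rectified), "origin" and "rotation" of the camera in the world. Camera axes: x right, y up, looking along -z (the intrinsics and any distortion apply to the point x, -y, -z); pixel columns grow to the right and rows downward; lengths in mm; the calibration is good to about 2 mm. A picture is of the moment at which its call begins.
- finish_job(): hands the job in; it is judged then, once.
The state is a dict: "time": time; "joints": joint angles; "joint_velocities": joint speeds; "effort": joint torques, N m; "position": TCP position; "orientation": TCP orientation; "force": force on the tool from outside, world axes, zero at the start; "wrist_torque": the same for the moment, N m; "gripper_width": finger opening in mm; "finger_force": force on a finger pad.
Only numpy, scipy, OpenCV 4.12 (cv2) and the standard library are available. Lean on these libraries where they do the work, as an engineer would, in place of code of your own. Each camera call takes 0.05 s, during which the arm holds its last target. There are 200 camera calls.

### The job

The glue on the bit holder has set. Push the head on the tail of the clamp's sprung pawl gently down, only as far and as hard as it takes to lift the pawl off the ratchet wheel, and keep it off until the sliding jaw has crept all the way back; then let the pawl drop back onto the wheel. Take the bit holder out of the opened clamp and set it down gently, upright, in the metal tray, without disturbing the other things on the table.

Things in the scene. Friction and masses are not known exactly. Their poses are not given: they have to be found in the camera images.
- clamp: ratchet clamp on a grey base plate 96 x 300 x 12 mm, fixed to the table. Origin on the table in the middle of the plate's width; the plate runs from y = -175 to +125 mm; y is the clamping axis, z up. Fixed vee jaw 36 mm wide at y = +80 to +117 mm, sliding jaw 34 mm wide with a rubber pad at y = 0 to +41 mm, both 45 mm high. Nothing on it stands a push over 18 N
- wheel_axle (a point): middle of the steel ratchet wheel (60 mm across, 10 mm thick, 16 teeth 6 mm high, axle along the clamp's x), at x = -30, y = -90 mm of the clamp, 50 mm above the table. It is geared to the sliding jaw and under load
- pawl_bolt (a point): bolt on which the pawl turns, at x = -30, y = -45 mm of the clamp, 84 mm above the table. The pawl's nose reaches to -y onto the wheel, its tail to +y. The bearing plate beside it (x = -20 to -15, y = -72 to -32 mm) is 88 mm high
- pawl_head (a point): nominal top centre of the round screw head (16 mm across) on the pawl's tail: x = -30, y = 0 mm of the clamp, 94 mm above the table with the pawl down. The screw is adjustable: the real top stands up to 7 mm higher or lower than this point, so find it by touch. Pressing takes 2.5 N at first, 6 to 11 N while the loaded tooth rubs, 4 to 6 N once free; stiff at the stop
- pawl (a joint): angle of the pawl, rad: 0 down in the wheel's teeth, about 0.12 to 0.14 clear of the tooth tips, 0.20 at its stop. It grows as the head on the tail is pressed down (45 mm from the bolt: 0.13 rad is 6 mm of travel, 0.20 rad is 9 mm); its spring pushes it back to 0
- jaw (a joint): how far the sliding jaw has backed off along -y of the clamp, m: 0 clamped, 0.0278 fully open (its stop). A damped spring drives it open at about 13 mm/s while the pawl is off the wheel; if the pawl is let down early it catches the next tooth (every 4.7 mm)
- bit_jar: round bit holder, 160 g, standing upright in the clamp at x = 0, y = 63.5 mm of the clamp, underside 12 mm above the table. Origin at the centre of its underside, z up. Body 45 mm across up to 53 mm, 38 mm across up to 75 mm, bits stick up to 86 mm. Grip it above the jaws with the fingers closing along the clamp's x axis
- tray: low open square aluminium tray 150 x 150 x 24 mm, walls and floor 4 to 5 mm, empty, fixed to the table. Origin at the centre of its underside, z up
- grease: bystander: white pot with a blue lid, 68 mm across, 61 mm high, origin at its underside
- caps: bystander: black strip of six filler caps, 20 x 111 x 11 mm, lying along its y axis
- scriber: bystander: steel scriber 8 x 131 x 8 mm, lying along its y axis
- spanner: bystander: small combination spanner 22 x 124 x 6 mm, lying along its y axis
- syringe: bystander: large plastic syringe 26 x 124 x 17 mm, lying along its y axis
There are look-alikes about, which are no part of the job. There is more than one size of the bit_jar; the one meant has the size given above.

How it is judged:
By the outcome, as a careful person would: the job done as asked, in the order asked, and still so for the second after the job is handed in, with the robot touching nothing.
It also fails if it takes over 61 s, if anything falls off the work surface, if the arm or the gripper's body presses on something with over 40 N, if the wrist force passes 120 N, or if a joint passes its speed limit or range.

## Working session

There is one attempt and no reset: what is moved stays moved. The work goes in short steps, Python scripts to look and compute and a tool call to move; the robot and the scene stay as the last step left them, time stands still between calls to the robot, and variables do not carry over. Pictures are saved under pics/ and viewed, at most 10 in all, crops included, and the job is handed in when it is done.

Besides the shell and the picture viewer there is one more tool, called after "Emit:" as name(argument=value, ...) on one line, values as JSON. play_rows: Moves the arm, as the interface text tells. Its arguments: {"type":"object","properties":{"increments":{"type":"string"},"force":{"type":"number"}},"required":["increments"]}

```bash
ls; mkdir -p pics; cat > h.py <<'E'
import numpy as np, cv2, pickle
from rig import state, optics, arm
def cap(n,tag):
    c=optics.capture(n); pickle.dump(c,open(f'pics/{tag}.pkl','wb'))
    cv2.imwrite(f'pics/{tag}.png',c['color'][:,:,::-1]); return c
def load(tag): return pickle.load(open(f'pics/{tag}.pkl','rb'))
def rays(c,uv):
    p=cv2.undistortPoints(np.array(uv,float).reshape(-1,1,2),np.array(c['K'],float),np.array(c['dist_coeffs'],float)).reshape(-1,2)
    d=np.c_[p[:,0],-p[:,1],-np.ones(len(p))]
    return d@np.array(c['rotation'],float).T
def onplane(c,uv,z):
    d=rays(c,uv); o=np.array(c['origin'],float); return o+d*((z-o[2])/d[:,2])[:,None]
def depthpt(c,uv):
    uv=np.array(uv).reshape(-1,2); z=np.array([c['range_z'][int(v),int(u)] for u,v in uv]); return np.array(c['origin'])+rays(c,uv)*z[:,None]
def project(c,P):
    R=np.array(c['rotation'],float); q=(np.array(P,float).reshape(-1,3)-c['origin'])@R; q=q*[1,-1,-1]
    return cv2.projectPoints(q,np.zeros(3),np.zeros(3),np.array(c['K'],float),np.array(c['dist_coeffs'],float))[0].reshape(-1,2)
E
python3 - <<'E'
from h import *
s=state(); print({k:np.round(v,3) for k,v in s.items()})
for n in ['scene','top','wrist']:
    c=cap(n,n+'0'); print(n,np.round(c['origin']),np.round(c['rotation'],2).tolist(),c['K'][0][0])
a=load('scene0')['color'];b=load('top0')['color']
for t in ['scene0','top0']:
    cv2.imwrite(f'pics/{t}b.png',cv2.resize(load(t)['color'][:,:,::-1],(800,600),interpolation=cv2.INTER_CUBIC))
E
```

```text
pics
{'time': np.float64(0.0), 'joints': array([-1.479,  0.313,  1.498, -0.   ,  1.331, -0.223]), 'joint_velocities': array([ 0.   , -0.001,  0.   ,  0.   , -0.   , -0.003]), 'effort': array([ 1.0000e-03, -4.0221e+01, -2.5227e+01,  6.9000e-02,  3.5000e-02,
       -0.0000e+00]), 'position': array([ 162.531, -498.962,  238.177]), 'orientation': array([-3.102, -0.492, -0.   ]), 'force': array([ 0.791, -0.244,  0.095]), 'wrist_torque': array([ 0.031,  0.061, -0.019]), 'finger_force': np.float64(0.0), 'gripper_width': np.float64(88.073)}
scene [-110.  508.  935.] [0.4, -0.87, -2.15] 428.91991149828044
top [ 429.  -18. 1355.] [0.06, -0.04, -1.54] 430.280045231229
wrist [ 231. -477.  384.] [-0.25, 0.18, -1.25] 293.54122342598254
```

```bash
sed -i "s/^import numpy.*/&\ndef Rm(c): return cv2.Rodrigues(np.array(c['rotation'],float))[0]/; s/np.array(c\['rotation'\],float).T/Rm(c).T/; s/R=np.array(c\['rotation'\],float)/R=Rm(c)/" h.py; cat h.py | grep Rm
```

```text
def Rm(c): return cv2.Rodrigues(np.array(c['rotation'],float))[0]
    return d@Rm(c).T
    R=Rm(c); q=(np.array(P,float).reshape(-1,3)-c['origin'])@R; q=q*[1,-1,-1]
```

View pics/top0b.png

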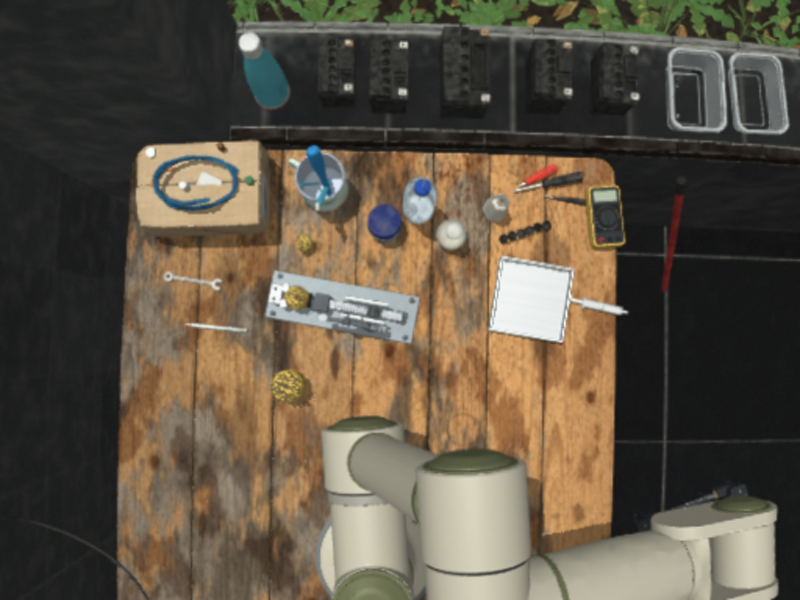

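View pics/scene0b.png

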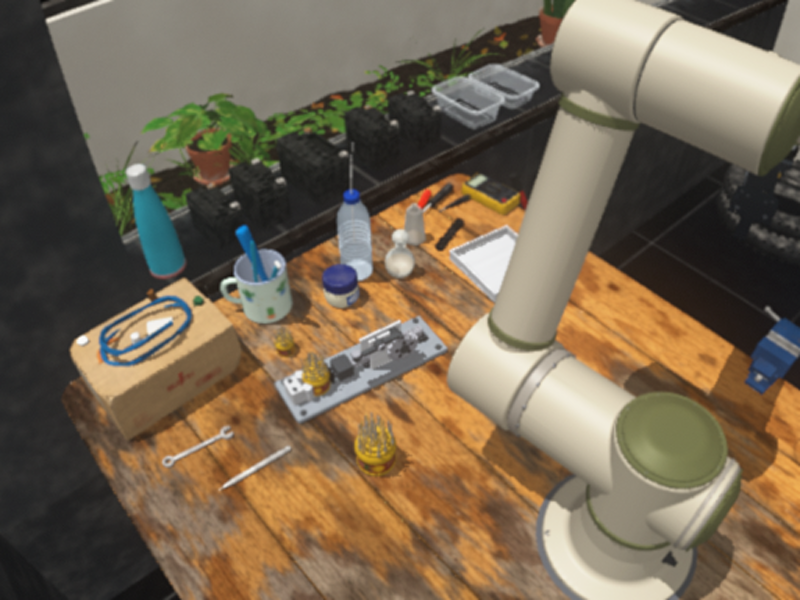

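```bash
python3 - <<'E'
from h import *
for t,reg in [('top0',{'plate':(165,168,275,225),'tray':(308,160,372,225)}),('scene0',{'plate':(170,195,292,272)})]:
    c=load(t); hsv=cv2.cvtColor(c['color'],cv2.COLOR_RGB2HSV)
    for k,(u0,v0,u1,v1) in reg.items():
        m=np.zeros(hsv.shape[:2],np.uint8); s=hsv[v0:v1,u0:u1]
        m[v0:v1,u0:u1]=((s[...,1]<70)&(s[...,2]>70)).astype(np.uint8)*255
        m=cv2.morphologyEx(m,cv2.MORPH_OPEN,np.ones((3,3)))
        cs=max(cv2.findContours(m,0,1)[0],key=cv2.contourArea)
        z=12 if k=='plate' else 24
        P=onplane(c,cs.reshape(-1,2)+0.0,z)[:,:2].astype(np.float32)
        r=cv2.minAreaRect(P); print(t,k,np.round(r[0],1),np.round(r[1],1),round(r[2],2)); print(np.round(cv2.boxPoints(r),1).tolist())
        cv2.imwrite(f'pics/m_{t}_{k}.png',m)
c=load('top0')
for uv in [(190,191),(340,190),(340,172),(246,149),(176,190),(262,212)]: print(uv,np.round(depthpt(c,[uv]),1))
big=cv2.resize(c['color'][160:230,160:285,::-1],(800,448),interpolation=cv2.INTER_CUBIC); cv2.imwrite('pics/crop1.png',big)
E
```

```text
top0 plate [491.7  83. ] [308.1 140.2] 77.03
[[388.79998779296875, -51.29999923706055], [525.4000244140625, -82.80000305175781], [594.5, 217.39999389648438], [457.8999938964844, 248.89999389648438]]
top0 tray [ 526.  -304.9] [169.3 154.9] 81.38
[[436.79998779296875, -376.8999938964844], [589.9000244140625, -400.20001220703125], [615.2999877929688, -232.8000030517578], [462.20001220703125, -209.60000610351562]]
scene0 plate [504.7  82.9] [302.8 113.1] 81.19
[[425.6000061035156, -58.0], [537.4000244140625, -75.30000305175781], [583.7000122070312, 223.89999389648438], [472.0, 241.1999969482422]]
(190, 191) [[512.9 162.7  67.6]]
(340, 190) [[ 532.1 -301.8    6.2]]
(340, 172) [[ 5.901e+02 -3.026e+02 -5.000e-01]]
(246, 149) [[645.3  -2.4  62.5]]
(176, 190) [[516.1 208.7  48.2]]
(262, 212) [[456.7 -56.9   9.2]]
```

```bash
cat >> h.py <<'E'
from scipy.spatial.transform import Rotation as Ro
def plan(target,tx_deg=None,n=12,grip=1,start=None):
    """rows from present pose to target xyz with tool-x world heading tx_deg; greedy rounding"""
    s=state(); p=np.array(s['position'],float); R=Ro.from_rotvec(s['orientation']).as_matrix()
    if start is not None: p,R=start
    h=np.degrees(np.arctan2(R[1,0],R[0,0])); d=0 if tx_deg is None else -((tx_deg-h+180)%360-180)
    rows=[];done=0
    p0=p.copy();t=np.array(target,float)
    for i in range(n):
        turn=round(d*(i+1)/n-done,1)
        q=p0+(t-p0)*(i+1)/n; l=np.round(R.T@(q-p),1); p=p+R@l; R=R@Ro.from_euler('z',turn,degrees=True).as_matrix(); done+=turn
        rows.append(f'{l[0]:g} {l[1]:g} {l[2]:g} {turn:g} {grip:g}')
    print('; '.join(rows)); return p,R
def show(): 
    s=state(); R=Ro.from_rotvec(s['orientation']).as_matrix(); print(round(float(s['time']),2),np.round(s['position'],1),'heading',round(np.degrees(np.arctan2(R[1,0],R[0,0])),2),'F',np.round(s['force'],2),'w',round(float(s['gripper_width']),1))
E
python3 - <<'E'
from h import *
c=load('wrist0'); print(Rm(c)@[0,0,-1],Rm(c)@[1,0,0]); R=Ro.from_rotvec(state()['orientation']).as_matrix(); print(R)
plan([494,12,260],81.2,12)
E
```

```text
[-0.267451   -0.08577313 -0.95974629] [ 0.30958615 -0.95087052 -0.00129199]
[[ 9.50842137e-01  3.09676000e-01 -7.56417379e-05]
 [ 3.09675931e-01 -9.50841695e-01  9.42933460e-04]
 [ 2.20080544e-04 -9.20005292e-04 -9.99999553e-01]]
39.5 -31.9 -1.8 -5.3 1; 42.2 -28.2 -1.7 -5.2 1; 44.6 -24.2 -1.8 -5.3 1; 46.7 -20 -1.8 -5.3 1; 48.3 -15.6 -1.7 -5.2 1; 49.5 -11.2 -1.8 -5.3 1; 50.3 -6.5 -1.8 -5.2 1; 50.7 -1.9 -1.8 -5.3 1; 50.7 2.7 -1.7 -5.3 1; 50.2 7.4 -1.8 -5.2 1; 49.4 12 -1.8 -5.3 1; 48 16.4 -1.7 -5.3 1
```

Emit:
play_rows(increments="40 -32 -2 -5.3 0.3; 43 -28 -2 -5.2 0.3; 46 -24 -2 -5.3 0.3; 48 -20 -2 -5.3 0.3; 52 -16 -2 -5.2 0.3; 54 -11 -2 -5.3 0.3; 54 -7 -2 -5.2 0.3; 55 -2 -2 -5.3 0.3; 55 3 -2 -5.3 0.3; 54 7 -2 -5.2 0.3; 53 12 -2 -5.3 0.3; 52 16 -2 -5.3 0.3")

```text
time: 1.65
position: [514.1, 42.1, 262.6]
orientation: [-2.381, -2.049, 0.0]
force: [0.3, -0.6, 0.4]
gripper_width: 26.5
finger_force: 0.0
```

```bash
python3 - <<'E'
from h import *
show(); c=cap('wrist','w1'); print(c['origin'],Rm(c)@[0,0,-1]); show()
cv2.imwrite('pics/w1b.png',cv2.resize(c['color'][:,:,::-1],(800,600),interpolation=cv2.INTER_CUBIC))
E
```

```text
1.65 [514.1  42.1 262.6] heading 81.42 F [ 0.3  -0.59  0.43] w 26.5
[524.62838371 113.81299182 408.00299633] [-0.04232544 -0.27770305 -0.95973411]
1.7 [515.8  46.5 262.5] heading 81.82 F [-0.84  3.8  -0.48] w 26.5
```

View pics/w1b.png

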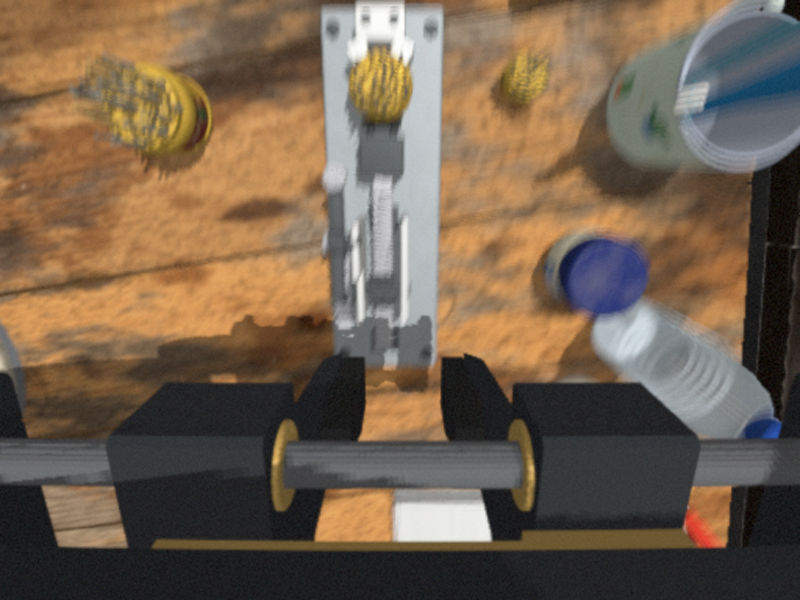

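Emit:
play_rows(increments="0 0 0 0 0; 0 0 0 0 0; 0 0 0 0 0")

```text
time: 2.08
position: [513.1, 39.4, 262.9]
orientation: [2.387, 2.043, -0.0]
force: [-0.3, -0.0, 0.2]
gripper_width: 0.6
finger_force: 0.0
```

```bash
python3 - <<'E'
from h import *
show(); cap('wrist','wA'); show()
E
```

```text
2.08 [513.1  39.4 262.9] heading 81.13 F [-0.33 -0.04  0.19] w 0.6
2.12 [513.2  39.4 262.9] heading 81.13 F [ 0.13 -0.41  0.58] w 0.5
```

Emit:
play_rows(increments="25 0 0 0 0; 30 0 0 0 0; 15 0 0 0 0; 0 0 0 0 0; 0 0 0 0 0; 0 0 0 0 0")

```text
time: 2.88
position: [524.1, 108.8, 262.8]
orientation: [2.386, 2.044, -0.0]
force: [0.3, -0.2, 0.1]
gripper_width: 0.4
finger_force: 0.0
```

```bash
python3 - <<'E'
from h import *
show(); cap('wrist','wB'); show()
a=load('wA')['color'][:256,180:330]; b=load('wB')['color'][:256,180:330]
cv2.imwrite('pics/AB.png',cv2.resize(np.hstack([a,b])[:225,:,::-1],(800,600),interpolation=cv2.INTER_CUBIC))
E
```

```text
2.88 [524.1 108.8 262.8] heading 81.18 F [ 0.26 -0.2   0.11] w 0.4
2.92 [524.1 108.9 262.8] heading 81.18 F [-0.51 -0.29 -0.54] w 0.3
```

View pics/AB.png

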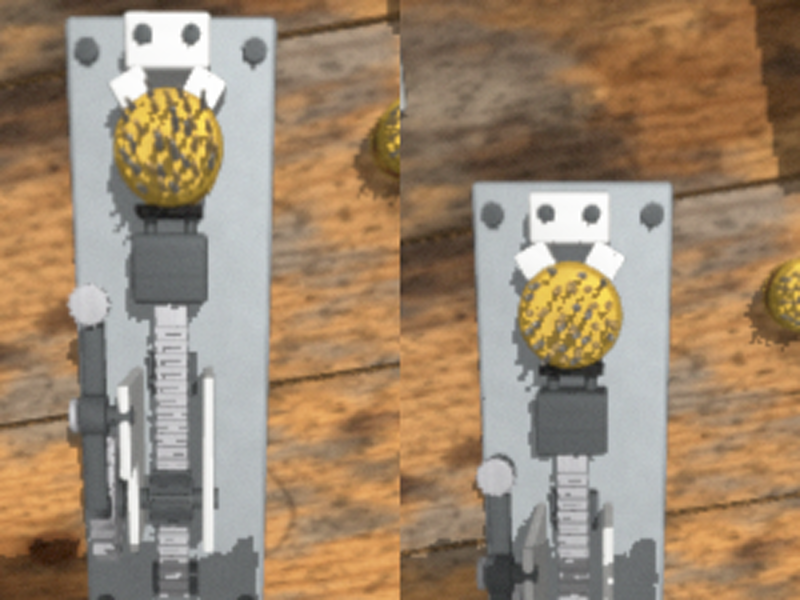

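```bash
cat >> h.py <<'E'
def tri(obs):
    A=np.zeros((3,3));b=np.zeros(3)
    for c,uv in obs:
        d=rays(c,[uv])[0]; d/=np.linalg.norm(d); M=np.eye(3)-np.outer(d,d); A+=M; b+=M@np.array(c['origin'],float)
    return np.linalg.solve(A,b)
E
python3 - <<'E'
from h import *
A=load('wA');B=load('wB')
f=lambda x,y:(180+x*.375-.3,y*.375-.3)
print('head',tri([(A,f(89,304)),(B,f(96,476))]))
for n,a,b in [('plTL',(67,18),(73,183)),('plTR',(275,16),(271,183)),('holeL',(87,50),(92,214)),('holeR',(255,50),(252,214)),('bolt1',(143,33),(146,213)),('bolt2',(191,33),(192,213)),('jaw front L',(134,302),(137,455)),('jaw FR',(207,303),(207,456))]:
    print(n,np.round(tri([(A,f(*a)),(B,f(*b))]),1), 'A on12',np.round(onplane(A,[f(*a)],12)[0],1),'B',np.round(onplane(B,[f(*b)],12)[0],1))
for n,c in (('A',A),('B',B)):
    hsv=cv2.cvtColor(c['color'],cv2.COLOR_RGB2HSV); m=((hsv[...,0]>18)&(hsv[...,0]<32)&(hsv[...,1]>140)).astype(np.uint8); m[:,:215]=0;m[:,270:]=0
    m=cv2.morphologyEx(m,cv2.MORPH_CLOSE,np.ones((5,5)))
    k=max(cv2.findContours(m,0,1)[0],key=cv2.contourArea); cc,r=cv2.minEnclosingCircle(k); print(n,'jar',np.round(cc,1),round(r,1),cv2.boundingRect(k),np.round(onplane(c,[cc],80),1), np.round(depthpt(c,[cc]),1))
    # plate side edges: grey mask rows
    g=((hsv[...,1]<60)&(hsv[...,2]>130)).astype(np.uint8); g[:,:190]=0; g[:,300:]=0
    L=[];Rr=[]
    for v in range(20 if n=='A' else 80,200,4):
        x=np.where(g[v])[0]
        if len(x): L.append((x.min()-.5,v)); Rr.append((x.max()+.5,v))
    for nm,E in(('L',L),('R',Rr)):
        P=onplane(c,E,12)[:,:2].astype(np.float32); l=cv2.fitLine(P,cv2.DIST_HUBER,0,.01,.01).ravel(); print(nm,np.round(l,3),'yaw',round(np.degrees(np.arctan2(-l[0]*np.sign(l[1]),abs(l[1]))),2), 'x at y=100',round(l[2]+(100-l[3])*l[0]/l[1],1))
E
```

```text
head [476.28198803 110.2076817   87.59208171]
plTL [478.8 235.5   9. ] A on12 [479.2 234.5  12. ] B [479.  235.1  12. ]
plTR [571.5 220.6  12.7] A on12 [571.7 220.7  12. ] B [571.4 220.7  12. ]
holeL [485.6 219.9  13.4] A on12 [485.6 220.3  12. ] B [485.3 220.1  12. ]
holeR [560.7 208.3  12.7] A on12 [560.9 208.4  12. ] B [560.6 208.3  12. ]
bolt1 [512.9 213.4  46.4] A on12 [512.  223.1  12. ] B [510.8 216.5  12. ]
bolt2 [532.6 210.3  46.2] A on12 [533.4 219.7  12. ] B [532.4 213.2  12. ]
jaw front L [489.8 107.8  44.6] A on12 [486.9 107.5  12. ] B [485.7 101.3  12. ]
jaw FR [522.4 102.3  44.6] A on12 [522.2 101.5  12. ] B [521.3  95.3  12. ]
A jar [243.3  54.9] 22.3 (223, 33, 40, 45) [[517.2 163.2  80. ]] [[517.4 162.1  86.6]]
L [7.60000e-02 9.97000e-01 4.64571e+02 1.18939e+02] yaw -4.36 x at y=100 463.1
R [1.59000e-01 9.87000e-01 5.53052e+02 9.94270e+01] yaw -9.15 x at y=100 553.1
B jar [243.3 117.9] 20.1 (225, 98, 38, 40) [[517.6 170.2  80. ]] [[516.7 169.7  64.1]]
L [1.59000e-01 9.87000e-01 4.66050e+02 1.57149e+02] yaw -9.16 x at y=100 456.8
R [1.61000e-01 9.87000e-01 5.58475e+02 1.33219e+02] yaw -9.24 x at y=100 553.1
```

```bash
python3 - <<'E'
from h import *
s=plan([476,109.7,200],80.8,4,0); plan([476,109.7,104],80.8,3,0,s)
c=load('top0'); print(np.round(depthpt(c,[(u*.64,v*.64) for u,v in [(340,190),(325,210),(450,235),(420,210),(297,386),(305,243)]]),0))
E
```

```text
-1.6 -11.9 15.7 0.1 0; -1.7 -11.9 15.7 0.1 0; -1.7 -11.9 15.7 0.1 0; -1.7 -12 15.7 0.1 0
0 0 32 -0 0; 0 0 32 -0 0; 0 0 32 -0 0
[[ 718.   83.  105.]
 [ 695.  118.   27.]
 [ 638. -127.   98.]
 [ 677.  -68.  138.]
 [ 345.  157.   64.]
 [ 624.  153.   49.]]
```

Emit:
play_rows(increments="-1.7 -12 16 0.1 0; -1.7 -12 16 0.1 0; -1.7 -12 16 0.1 0; -1.7 -12 16 0.1 0; 0 0 32 0 0; 0 0 32 0 0; 0 0 24 0 0; 0 0 5 0 0; 0 0 0 0 0; 0 0 0 0 0; 0 0 0 0 0", force=20)

```text
time: 4.3
position: [476.0, 110.2, 106.4]
orientation: [2.391, 2.036, 0.002]
force: [-0.4, -0.2, 0.1]
gripper_width: 0.4
finger_force: 0.0
```

```bash
python3 - <<'E'
from h import *
for i in range(1): show()
c=cap('wrist','w3'); show()
E
```

```text
4.3 [476.  110.2 106.4] heading 80.84 F [-0.36 -0.19  0.07] w 0.4
4.35 [475.9 110.3 106.3] heading 80.84 F [ 0.05  0.24 -0.86] w 0.2
```

Emit:
play_rows(increments="0 0 5 0 0; 0 0 5 0 0; 0 0 3 0 0; 0 0 0 0 0; 0 0 0 0 0")

```text
time: 4.97
position: [475.7, 110.3, 92.8]
orientation: [2.392, 2.037, 0.0]
force: [-0.3, 0.6, 0.5]
gripper_width: 0.7
finger_force: 0.0
```

Emit:
play_rows(increments="0 0 1 0 0; 0 0 1 0 0; 0 0 0 0 0; 0 0 0 0 0")

```text
time: 5.48
position: [475.6, 110.3, 90.7]
orientation: [-2.392, -2.037, 0.0]
force: [0.1, 0.3, -1.1]
gripper_width: 0.6
finger_force: 0.0
```

Emit:
play_rows(increments="0 0 1 0 0; 0 0 0 0 0; 0 0 0 0 0")

```text
time: 5.85
position: [475.8, 110.3, 90.0]
orientation: [2.392, 2.037, 0.001]
force: [-1.4, 1.3, 5.6]
gripper_width: 0.6
finger_force: 2.6
```

Emit:
play_rows(increments="0 0 1 0 0; 0 0 0 0 0; 0 0 0 0 0")

```text
time: 6.22
position: [475.8, 110.4, 89.1]
orientation: [2.392, 2.037, 0.001]
force: [-1.2, 0.7, 6.7]
gripper_width: 0.5
finger_force: 3.1
```

Emit:
play_rows(increments="0 0 1 0 0; 0 0 0 0 0; 0 0 1 0 0; 0 0 0 0 0")

```text
time: 6.72
position: [475.9, 110.5, 87.2]
orientation: [2.392, 2.037, 0.002]
force: [-1.8, 2.3, 6.2]
gripper_width: 0.5
finger_force: 3.3
```

Emit:
play_rows(increments="0 0 1 0 0; 0 0 0 0 0; 0 0 0 0 0")

```text
time: 7.1
position: [475.9, 110.5, 86.1]
orientation: [2.392, 2.037, 0.002]
force: [-1.2, 2.1, 5.8]
gripper_width: 0.4
finger_force: 3.2
```

Emit:
play_rows(increments="0 0 1 0 0; 0 0 0 0 0; 0 0 0 0 0")

```text
time: 7.48
position: [475.8, 110.5, 84.9]
orientation: [2.392, 2.037, 0.001]
force: [-0.2, 3.9, 4.5]
gripper_width: 0.4
finger_force: 2.5
```

Emit:
play_rows(increments="0 0 0.7 0 0; 0 0 0 0 0; 0 0 0 0 0")

```text
time: 7.85
position: [475.8, 110.5, 84.2]
orientation: [2.392, 2.037, 0.001]
force: [-0.2, 4.0, 5.0]
gripper_width: -0.2
finger_force: 2.6
```

```bash
python3 - <<'E'
from h import *
show(); c=cap('wrist','w4'); show()
a=load('w3')['color'][:,150:350]; b=c['color'][:,150:350]
cv2.imwrite('pics/w34.png',cv2.resize(np.hstack([a,b])[:300,:,::-1],(800,600),interpolation=cv2.INTER_CUBIC))
E
```

```text
7.85 [475.8 110.5  84.2] heading 80.83 F [-0.24  3.99  4.99] w -0.2
7.9 [475.8 110.5  84.2] heading 80.83 F [-0.23  4.19  4.95] w 0.3
```

View pics/w34.png

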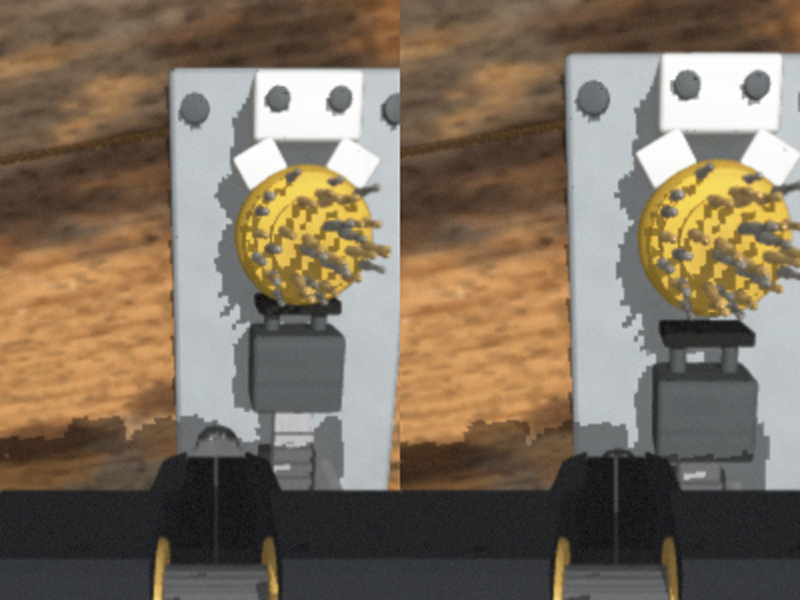

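Emit:
play_rows(increments="0 0 0.3 0 0; 0 0 0 0 0; 0 0 0 0 0; 0 0 0 0 0; 0 0 0 0 0; 0 0 0 0 0; 0 0 0 0 0; 0 0 0 0 0")

```text
time: 8.9
position: [475.8, 110.5, 83.9]
orientation: [2.392, 2.037, 0.001]
force: [0.0, 3.7, 5.4]
gripper_width: 0.9
finger_force: 2.7
```

```bash
cat > jaw.py <<'E'
from h import *
import sys
show(); c=cap('wrist',sys.argv[1]); O=np.array([505.4,104.4]); ey=np.array([.159,.987]); ex=np.array([.987,-.159])
# jaw block: profile of grey value along clamp y on top of jaw (z=45) at x=0 ; fixed x=+12 too
for x in (0,10):
    y=np.arange(-40,60,1.); P=np.c_[O+x*ex+y[:,None]*ey,np.full(len(y),45.)]
    uv=project(c,P).astype(np.float32); g=cv2.cvtColor(c['color'],cv2.COLOR_RGB2GRAY); v=cv2.remap(g,uv[:,0].reshape(-1,1),uv[:,1].reshape(-1,1),1).ravel()
    print(x,' '.join(f'{int(a)}:{b}' for a,b in zip(y[::2],v[::2])))
E
python3 jaw.py w5
```

```text
8.9 [475.8 110.5  83.9] heading 80.83 F [0.01 3.66 5.35] w 0.9
0 -40:37 -38:36 -36:37 -34:36 -32:37 -30:34 -28:35 -26:35 -24:33 -22:34 -20:34 -18:53 -16:59 -14:81 -12:58 -10:54 -8:59 -6:64 -4:93 -2:93 0:95 2:96 4:98 6:95 8:74 10:59 12:57 14:58 16:102 18:113 20:55 22:49 24:36 26:31 28:28 30:160 32:193 34:196 36:197 38:195 40:194 42:110 44:143 46:91 48:110 50:143 52:153 54:156 56:165 58:167
10 -40:36 -38:36 -36:35 -34:39 -32:33 -30:36 -28:36 -26:32 -24:35 -22:37 -20:39 -18:53 -16:56 -14:58 -12:60 -10:56 -8:57 -6:68 -4:95 -2:94 0:94 2:97 4:96 6:94 8:73 10:59 12:60 14:61 16:179 18:189 20:69 22:48 24:30 26:26 28:100 30:193 32:194 34:191 36:190 38:189 40:190 42:156 44:149 46:108 48:130 50:171 52:113 54:155 56:91 58:129
```

Emit:
play_rows(increments="0 0 0 0 0; 0 0 0 0 0; 0 0 0 0 0; 0 0 0 0 0; 0 0 0 0 0; 0 0 0 0 0; 0 0 0 0 0; 0 0 0 0 0")

```text
time: 9.95
position: [475.8, 110.5, 83.9]
orientation: [2.392, 2.037, 0.001]
force: [-0.4, 4.4, 5.1]
gripper_width: 0.6
finger_force: 2.7
```

```bash
python3 jaw.py w6; python3 - <<'E'
from h import *
a=[load(k)['color'][:,200:350] for k in('w4','w5','w6')]
cv2.imwrite('pics/w456.png',cv2.resize(np.hstack(a)[:250,:,::-1],(800,444),interpolation=cv2.INTER_CUBIC))
E
```

```text
9.95 [475.8 110.5  83.9] heading 80.83 F [-0.44  4.44  5.09] w 0.6
0 -40:33 -38:34 -36:34 -34:35 -32:37 -30:35 -28:37 -26:35 -24:37 -22:37 -20:35 -18:54 -16:60 -14:79 -12:56 -10:56 -8:56 -6:64 -4:94 -2:96 0:96 2:95 4:77 6:60 8:58 10:58 12:80 14:110 16:52 18:44 20:32 22:28 24:30 26:121 28:190 30:192 32:195 34:196 36:197 38:196 40:194 42:109 44:141 46:91 48:111 50:141 52:150 54:158 56:164 58:166
10 -40:38 -38:36 -36:39 -34:36 -32:34 -30:33 -28:37 -26:38 -24:35 -22:36 -20:37 -18:55 -16:57 -14:56 -12:55 -10:55 -8:57 -6:63 -4:95 -2:95 0:99 2:96 4:76 6:60 8:59 10:57 12:150 14:190 16:64 18:46 20:35 22:30 24:60 26:186 28:193 30:193 32:194 34:191 36:190 38:188 40:189 42:157 44:149 46:107 48:132 50:169 52:116 54:154 56:90 58:131
```

View pics/w456.png

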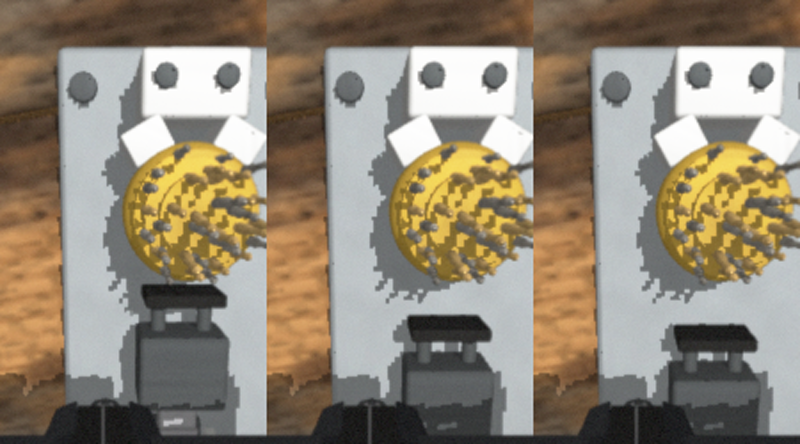

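Emit:
play_rows(increments="0 0 0 0 0; 0 0 0 0 0; 0 0 0 0 0; 0 0 0 0 0")

```text
time: 10.5
position: [475.8, 110.5, 83.9]
orientation: [2.392, 2.037, 0.001]
force: [-0.6, 3.0, 4.8]
gripper_width: 0.7
finger_force: 2.7
```

```bash
cat > jaw2.py <<'E'
from h import *
import sys
show()
for t in sys.argv[1:]:
    import os
    c=load(t) if os.path.exists(f'pics/{t}.pkl') else cap('wrist',t)
    O=np.array([505.4,104.4]); ey=np.array([.159,.987]); ex=np.array([.987,-.159]); y=np.arange(-10,55,.25); r=[]
    for x in (-10,-5,5,10):
        uv=project(c,np.c_[O+x*ex+y[:,None]*ey,np.full(len(y),45.)]).astype(np.float32); g=cv2.cvtColor(c['color'],cv2.COLOR_RGB2GRAY); v=cv2.remap(g,uv[:,0].reshape(-1,1),uv[:,1].reshape(-1,1),1).ravel().astype(int)
        i=np.where((v[:-6]<90)&(v[6:]>130)&(y[:-6]<39))[0]; r.append(float(y[i[len(i)//2]]+.75) if len(i) else None)
    print(t,r)
E
python3 jaw2.py w4 w5 w6 w7
```

```text
10.5 [475.8 110.5  83.9] heading 80.83 F [-0.65  3.05  4.83] w 0.7
w4 [None, 26.75, None, 26.75]
w5 [29.5, 29.0, 29.5, 27.75]
w6 [26.0, 25.5, 26.25, 12.0]
w7 [26.0, 25.5, 26.25, 24.25]
```

```bash
python3 - <<'E'
from h import *
O=np.array([505.4,104.4]); ey=np.array([.159,.987]); ex=np.array([.987,-.159])
for t in ('wA','wB','w3','w5','w6','w7'):
    c=load(t); g=cv2.cvtColor(c['color'],cv2.COLOR_RGB2GRAY).astype(np.float32); y=np.arange(-20,50,1.)
    vs=[]
    for x in np.arange(-12,13,2.):
        uv=project(c,np.c_[O+x*ex+y[:,None]*ey,np.full(len(y),45.)]).astype(np.float32); vs.append(cv2.remap(g,uv[:,0].reshape(-1,1),uv[:,1].reshape(-1,1),1).ravel())
    v=np.median(vs,0); print(t,'y-10..45:',' '.join(str(int(a)) for a in v[10:66]))
E
```

```text
wA y-10..45: 192 191 191 191 185 182 186 187 171 129 108 78 88 96 99 100 100 101 102 103 103 102 100 100 103 105 105 105 105 105 105 105 105 105 106 107 111 111 109 102 95 99 107 108 104 98 75 41 35 39 40 47 63 84 94 98
wB y-10..45: 185 188 175 178 189 191 191 190 191 190 181 142 106 96 95 96 95 95 96 96 97 96 94 94 97 98 98 98 98 98 98 97 96 98 98 99 101 102 102 98 87 75 64 66 86 97 104 100 83 54 43 44 48 69 101 108
w3 y-10..45: 159 168 169 137 139 176 187 190 190 189 189 179 122 95 93 93 95 94 94 94 96 95 93 91 93 95 96 96 96 96 95 95 95 96 96 96 97 100 100 97 91 72 61 59 58 75 97 108 95 51 44 45 57 92 94 104
w5 y-10..45: 54 56 56 58 64 92 94 93 94 94 94 94 94 96 97 98 94 90 73 61 60 59 59 61 60 77 105 111 112 93 53 46 46 45 35 29 30 29 28 57 160 192 193 193 193 192 192 192 190 189 188 166 112 110 102 107
w6 y-10..45: 55 56 56 58 64 90 93 94 94 96 97 96 95 91 76 61 60 59 59 61 60 72 90 116 110 91 53 46 45 45 34 29 29 29 30 36 121 185 192 192 192 193 192 193 192 192 190 191 189 187 186 165 113 109 102 107
w7 y-10..45: 56 57 57 57 64 89 93 94 94 95 96 96 95 91 75 61 61 59 60 60 59 72 91 115 111 91 55 47 46 45 35 29 29 30 28 36 120 185 191 193 193 192 193 193 193 191 192 192 190 187 188 164 112 109 100 105
```

Emit:
play_rows(increments="0 0 -1 0 0; 0 0 -1 0 0; 0 0 -1 0 0; 0 0 -1 0 0; 0 0 -1 0 0; 0 0 -1 0 0; 0 0 -1 0 0; 0 0 -2 0 0; 0 0 -5 0 0; 0 0 -15 0 0; 0 0 -25 0 0; 0 0 -25 0 0")

```text
time: 12.05
position: [475.6, 110.2, 164.4]
orientation: [2.391, 2.037, 0.001]
force: [0.2, -0.3, -0.6]
gripper_width: 0.4
finger_force: 0.0
```

```bash
python3 - <<'E'
from h import *
show(); c=cap('wrist','w8'); show()
plan([515.8,167.5,163],80.8,4,1)
E
```

```text
12.05 [475.6 110.2 164.4] heading 80.84 F [ 0.19 -0.31 -0.56] w 0.4
12.1 [477.  110.3 167.5] heading 80.85 F [1.61 0.48 3.92] w 0.8
15.7 7.3 1.2 0 1; 15.6 7.3 1.1 0 1; 15.7 7.3 1.2 0 1; 15.6 7.3 1.2 0 1
```

Emit:
play_rows(increments="15.7 7.5 0 0 1; 15.7 7.5 0 0 1; 15.7 7.5 0 0 1; 15.6 7.3 0 0 1; 0 0 0 0 1; 0 0 0 0 1; 0 0 0 0 1")

```text
time: 12.98
position: [514.8, 167.0, 162.9]
orientation: [2.392, 2.036, -0.0]
force: [0.3, 0.3, -0.3]
gripper_width: 68.5
finger_force: 0.0
```

```bash
python3 - <<'E'
from h import *
show(); c=cap('wrist','w9'); show()
cv2.imwrite('pics/w9b.png',np.hstack([c['color'],])[:,:,::-1])
print(np.round(project(c,[[515.8,167.5,65],[515.8,167.5,98],[515.8,167.5,12]]),1))
E
```

```text
12.97 [514.8 167.  162.9] heading 80.81 F [ 0.28  0.31 -0.27] w 68.5
13.03 [514.9 167.  162.9] heading 80.81 F [-0.65  0.01  0.07] w 72.1
[[259.  192. ]
 [259.2 204.4]
 [258.8 177.6]]
```

View pics/w9b.png

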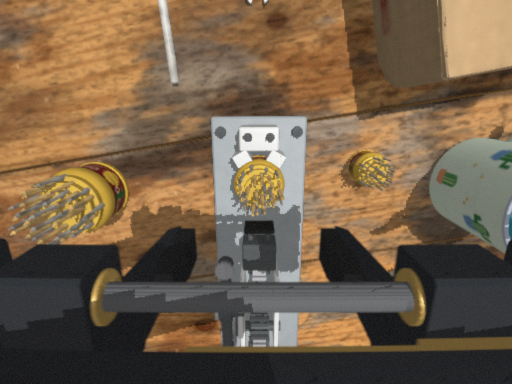

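```bash
python3 - <<'E'
from h import *
c=load('w9'); hsv=cv2.cvtColor(c['color'],cv2.COLOR_RGB2HSV); m=((hsv[...,0]>18)&(hsv[...,0]<34)&(hsv[...,1]>120)).astype(np.uint8); m[:,:215]=0;m[:,305:]=0; m[240:]=0
for v in range(152,216,4):
    x=np.where(m[v])[0]; print(v,(x.min(),x.max()) if len(x) else None,end=' ')
print()
a=np.linspace(0,2*np.pi,73)
for z,r in((12,22.5),(30,22.5),(46,22.5),(65,22.5),(87,19)):
    uv=project(c,np.c_[515.8+r*np.cos(a),167.5+r*np.sin(a),np.full(73,z)]); print(z,np.round(uv.min(0),1),np.round(uv.max(0),1))
uv=[(259,v) for v in range(156,182,3)]; print(np.round(depthpt(c,uv),1).tolist())
E
```

```text
152 None 156 (np.int64(253), np.int64(264)) 160 (np.int64(253), np.int64(265)) 164 (np.int64(245), np.int64(272)) 168 (np.int64(240), np.int64(278)) 172 (np.int64(237), np.int64(280)) 176 (np.int64(235), np.int64(282)) 180 (np.int64(234), np.int64(283)) 184 (np.int64(234), np.int64(283)) 188 (np.int64(235), np.int64(283)) 192 (np.int64(236), np.int64(281)) 196 (np.int64(246), np.int64(277)) 200 (np.int64(241), np.int64(276)) 204 (np.int64(247), np.int64(272)) 208 (np.int64(253), np.int64(260)) 212 (np.int64(264), np.int64(264)) 
12 [237.1 156. ] [280.4 198.2]
30 [235.8 159.1] [281.8 203.7]
46 [234.6 162.2] [283.2 209.1]
65 [232.9 166.4] [285.  216.4]
87 [235.1 176.5] [283.1 222.2]
[[519.7, 190.6, 17.3], [519.8, 192.0, 42.8], [519.6, 190.4, 48.5], [519.3, 189.0, 55.2], [518.8, 186.1, 54.1], [518.6, 184.9, 60.8], [518.2, 182.3, 60.8], [517.9, 180.5, 64.4], [517.5, 178.1, 65.1]]
```

Emit:
play_rows(increments="1 1 25 0 1; 0 0 30 0 1; 0 0 30 0 1; 0 0 18 0 1; 0 0 6 0 1; 0 0 3 0 1; 0 0 0 0 1; 0 0 0 0 1; 0 0 0 0 1", force=12)

```text
time: 14.15
position: [516.4, 168.3, 51.1]
orientation: [2.392, 2.037, 0.001]
force: [0.6, 0.7, 0.0]
gripper_width: 88.0
finger_force: 0.0
```

Emit:
play_rows(increments="0 0 0 0 0.7; 0 0 0 0 0.62; 0 0 0 0 0.58; 0 0 0 0 0.55; 0 0 0 0 0.52; 0 0 0 0 0.48; 0 0 0 0 0.3; 0 0 0 0 0.3", force=12)

```text
time: 15.15
position: [516.1, 168.2, 50.7]
orientation: [-2.392, -2.037, 0.0]
force: [-0.6, -0.6, 0.5]
gripper_width: 44.4
finger_force: 12.0
```

Emit:
play_rows(increments="-0.5 0 -3 0 0.3; -0.5 0 -6 0 0.3; -0.5 0 -12 0 0.3; 0 0 -20 0 0.3; 0 0 -25 0 0.3; 0 0 -30 0 0.3; 0 0 -30 0 0.3; 0 0 -20 0 0.3; 0 0 -4 0 0.3; 0 0 0 0 0.3", force=15)

```text
time: 16.4
position: [515.7, 166.7, 200.5]
orientation: [-2.392, -2.037, 0.0]
force: [-0.4, -0.2, -1.9]
gripper_width: 44.3
finger_force: 15.0
```

```bash
python3 - <<'E'
from h import *
show(); c=cap('wrist','w10'); t=cap('top','top1'); show()
m=cv2.resize(c['color'],(400,300)); k=cv2.resize(t['color'][90:240,150:400],(500,300),interpolation=cv2.INTER_CUBIC)
cv2.imwrite('pics/m10.png',cv2.resize(np.hstack([m,k])[:,:,::-1],(800,267)))
# tray from top: light mask
hsv=cv2.cvtColor(t['color'],cv2.COLOR_RGB2HSV); g=((hsv[...,1]<45)&(hsv[...,2]>120)).astype(np.uint8)*255; g[:,:308]=0; g[:,372:]=0; g[:160]=0; g[225:]=0
g=cv2.morphologyEx(g,cv2.MORPH_OPEN,np.ones((9,9))); cs=max(cv2.findContours(g,0,1)[0],key=cv2.contourArea)
for z in (0,24):
    r=cv2.minAreaRect(onplane(t,cs.reshape(-1,2)+0.,z)[:,:2].astype(np.float32)); print(z,r)
E
```

```text
16.4 [515.7 166.7 200.5] heading 80.83 F [-0.44 -0.25 -1.87] w 44.3
16.5 [515.6 166.7 199.9] heading 80.83 F [ 0.47  0.37 -1.52] w 44.5
0 ((529.1119384765625, -302.7689514160156), (156.19595336914062, 155.76052856445312), 81.85267639160156)
24 ((527.3411254882812, -297.72930908203125), (153.42892456054688, 153.00125122070312), 81.85267639160156)
```

View pics/m10.png

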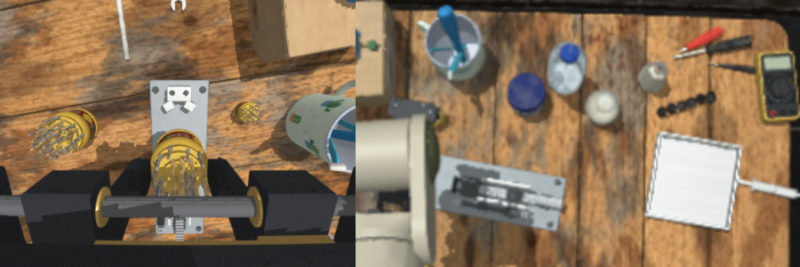

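```bash
python3 - <<'E'
from h import *
print(np.round(state()['joints'],2)); plan([527,-299,200],80.8,10,0.3)
E
```

```text
[ 0.1   0.38  1.5  -0.    1.26  0.26]
-45.8 8.5 -0 0 0.3; -45.8 8.6 -0 0 0.3; -45.8 8.5 -0 0 0.3; -45.8 8.6 -0 0 0.3; -45.8 8.5 -0 0 0.3; -45.8 8.6 -0 0 0.3; -45.7 8.5 -0 0 0.3; -45.8 8.6 -0 0 0.3; -45.8 8.5 -0.1 0 0.3; -45.8 8.6 0 0 0.3
```

Emit:
play_rows(increments="-20 3.7 0 0 0.3; -35 6.5 0 0 0.3; -45 8.4 0 0 0.3; -48 9 0 0 0.3; -48 9 0 0 0.3; -48 9 0 0 0.3; -48 9 0 0 0.3; -48 9 0 0 0.3; -45 8.4 0 0 0.3; -40 7.5 0 0 0.3; -23 4.3 0 0 0.3; -10 1.9 0 0 0.3")

```text
time: 18.0
position: [527.2, -299.9, 199.7]
orientation: [-2.392, -2.034, 0.0]
force: [0.1, 0.9, -1.5]
gripper_width: 44.6
finger_force: 15.0
```

Emit:
play_rows(increments="0 0 0 0 0.3; 0 0 0 0 0.3; 0 0 0 0 0.3")

```text
time: 18.38
position: [527.8, -298.2, 200.8]
orientation: [-2.391, -2.038, -0.0]
force: [-0.1, -0.3, -0.8]
gripper_width: 44.5
finger_force: 15.0
```

```bash
python3 - <<'E'
from h import *
show(); c=cap('wrist','w11'); w=load('w8')
b=w['color'][:,:]
cv2.imwrite('pics/m11.png',np.hstack([cv2.resize(c['color'],(400,300)),cv2.resize(b,(400,300))])[:,:,::-1])
print(np.round(project(c,[[527,-298,5],[453,-298-75,24]]),0))
E
```

```text
18.38 [ 527.8 -298.2  200.8] heading 80.89 F [-0.1 -0.3 -0.8] w 44.5
[[257. 169.]
 [206. 242.]]
```

View pics/m11.png

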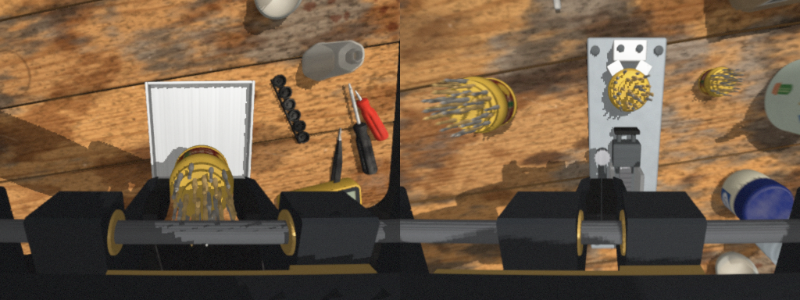

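Emit:
play_rows(increments="0 0 20 0 0.3; 0 0 35 0 0.3; 0 0 35 0 0.3; 0 0 30 0 0.3; 0 0 18 0 0.3; 0 0 10 0 0.3; 0 0 3 0 0.3; 0 0 1 0 0.3; 0 0 1 0 0.3; 0 0 0 0 0.3; 0 0 0 0 0.3")

```text
time: 19.8
position: [527.7, -299.1, 47.9]
orientation: [2.392, 2.037, 0.0]
force: [0.6, 1.1, -1.9]
gripper_width: 44.8
finger_force: 15.0
```

Emit:
play_rows(increments="0 0 1 0 0.3; 0 0 1 0 0.3; 0 0 0 0 0.3; 0 0 0 0 0.3")

```text
time: 20.3
position: [527.6, -299.0, 45.7]
orientation: [-2.392, -2.037, 0.0]
force: [-1.3, -0.3, -1.4]
gripper_width: 44.3
finger_force: 15.0
```

Emit:
play_rows(increments="0 0 0.7 0 0.3; 0 0 0 0 0.3; 0 0 0 0 0.3")

```text
time: 20.68
position: [527.6, -299.1, 45.0]
orientation: [2.392, 2.037, -0.0]
force: [0.4, 0.4, -2.3]
gripper_width: 44.6
finger_force: 15.0
```

Emit:
play_rows(increments="0 0 0.7 0 0.3; 0 0 0 0 0.3; 0 0 0 0 0.3")

```text
time: 21.05
position: [527.6, -299.0, 44.3]
orientation: [-2.392, -2.037, -0.0]
force: [-0.1, 1.1, -1.7]
gripper_width: 44.5
finger_force: 15.0
```

Emit:
play_rows(increments="0 0 0.6 0 0.3; 0 0 0 0 0.3; 0 0 0 0 0.3")

```text
time: 21.42
position: [527.6, -299.1, 43.7]
orientation: [2.392, 2.037, 0.0]
force: [-0.4, 0.7, -1.8]
gripper_width: 44.5
finger_force: 15.0
```

Emit:
play_rows(increments="0 0 0.6 0 0.3; 0 0 0 0 0.3; 0 0 0 0 0.3")

```text
time: 21.8
position: [527.6, -299.1, 43.1]
orientation: [2.392, 2.037, 0.0]
force: [0.1, -0.7, -2.2]
gripper_width: 44.5
finger_force: 15.0
```

Emit:
play_rows(increments="0 0 0.5 0 0.3; 0 0 0 0 0.3; 0 0 0 0 0.3")

```text
time: 22.18
position: [527.7, -299.1, 42.7]
orientation: [2.392, 2.037, 0.0]
force: [-0.3, -0.7, 1.2]
gripper_width: 44.6
finger_force: 15.0
```

Emit:
play_rows(increments="0 0 0 0 0.52; 0 0 0 0 0.55; 0 0 0 0 0.6; 0 0 0 0 0.75; 0 0 0 0 1; 0 0 0 0 1; 0 0 0 0 1; 0 0 -10 0 1; 0 0 -20 0 1; 0 0 -30 0 1; 0 0 -40 0 1; 0 0 -40 0 1")

```text
time: 23.68
position: [527.5, -299.0, 184.7]
orientation: [2.391, 2.037, 0.0]
force: [-0.1, 0.1, -0.4]
gripper_width: 88.1
finger_force: 0.0
```

Emit:
play_rows(increments="0 0 -25 0 1; 0 0 -10 0 1; 0 0 0 0 1; 0 0 0 0 1; 0 0 0 0 1; 0 0 0 0 1")

```text
time: 24.42
position: [527.5, -299.0, 217.1]
orientation: [-2.391, -2.036, 0.0]
force: [-0.8, -0.4, 0.3]
gripper_width: 88.1
finger_force: 0.0
```

```bash
python3 - <<'E'
from h import *
show(); c=cap('wrist','w12'); t=cap('top','top2'); s=cap('scene','scene2')
cv2.imwrite('pics/m12.png',np.vstack([np.hstack([cv2.resize(c['color'],(400,300)),cv2.resize(s['color'],(400,300))]),cv2.resize(t['color'][90:240,70:420],(800,300))])[:,:,::-1])
E
```

```text
24.43 [ 527.5 -299.   217.1] heading 80.83 F [-0.84 -0.43  0.32] w 88.1
```

View pics/m12.png

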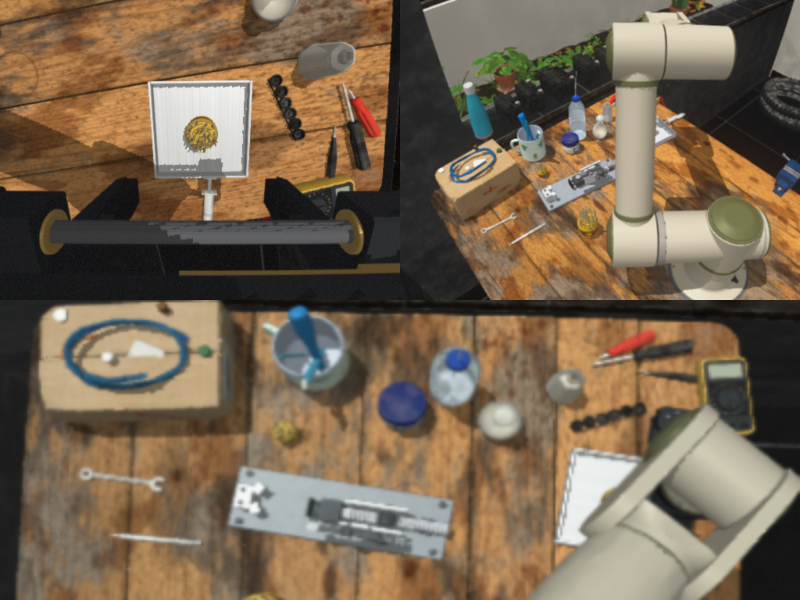

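```bash
python3 -c "
from rig import finish_job
print(finish_job())"
```

```text
the job is handed in; nothing more can be done
None
```

I held the pawl off until the jaw stopped at about 27 mm of its 27.8 mm travel and let it back onto the wheel. The bit holder now stands upright in the metal tray, nothing else looks moved, and the job was handed in at about 24.5 s.

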